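# Take the reverse-threaded blade nut off a fan head

### The arm

A 6-joint arm with a two-finger parallel gripper is mounted at the origin on the work surface. World frame = base frame: x ahead of the robot, y to its left, z up, the work surface at z = 0. Lengths are in mm, angles in rad, forces in N, time in s.
With the tool pointing down it reaches from about 350 to 775 mm from the base axis. Payload 7.3 kg.
Tool frame: the origin (TCP) lies between the finger pads; the fingertips stand 8 mm ahead of it and the grasp point (between the pads) lies 11 mm behind it; y points along the fingers, z is the direction in which the jaws open and shut, and the axes are right-handed (so a half turn about y gives the same grasp; the last joint's range is limited). The gripper opens to 92 mm and grips with 3 to 60 N. Pads are 19 mm wide; open, the fingers measure 130 mm over their backs; the gripper's body (75 mm by 190 mm) begins 47 mm behind the grasp point.
Start: joints at [1.173, 0.342, 1.524, -0, 1.275, -0.146], TCP at [130.786, 508.467, 234.741] pointing down, gripper open.
Joint ranges: [-2.53, 2.53], [-0.77, 2.02], [0.04, 2.7], [-1, 4.14], [0.28, 2.66], [-3.11, 3.11]. Speed limits (rad/s): [2.57, 2.57, 3.14, 3.14, 3.14, 3.14].

### API

Orientations are given as [roll, pitch, yaw] about the fixed x, y, z axes, in that order (R = Rz(yaw) Ry(pitch) Rx(roll)).
In Python, from plant import bot, vision, job gives the robot as it stands. The module is installed in compiled form; this text tells all that it offers.
- The arm moves only by the tool arm_command, never from a script. Its argument "deltas" is a list of rows, each a list of 4 numbers: the shift along the tool's x, y, z in m, then the turn about the tool's y in degrees. In form: [[x, y, z, twist], ...]. A call has 1 to 5 rows; each row shifts and turns the commanded pose from where the row before left it, along the tool's axes as they then stand; what a row does not reach is not made up. A row lasts 1/10 s, in which the tool goes at most 50 mm and 8.59 degrees, less where a joint would pass 70% of its speed; a pose out of reach is approached as far as the arm can. A call is refused whole if a number of a shift passes 0.05 or a number of a turn 8.59, either way. A call with a gripper value outside its range is refused whole. "claw" is the closure in counts, from 0 (fully open) to 255 (shut), set as the call begins (left out, the last holds). The fingers move at their own pace and stop on an object; the grip force is fixed at half the most. Time passes only in rows, so rows that do not move let the fingers close. It gives the time, the measured TCP pose, the force and the opening at its end, in the units of the state.
- bot.get_obs(): the state, without advancing time (a new reading comes with each control period).
- vision.capture(name): name is "side" or "top" or "wrist"; returns a dict with "img" (400x640x3 uint8, red, green, blue), "camera_matrix" (3x3 intrinsics, pixels), "dist_coeffs" ([k1, k2, p1, p2, k3] as OpenCV has them; the pictures are not rectified), "world_to_cam" (4x4, takes a point from world to camera coordinates); the wrist camera has in their place "mount" (4x4, takes a point from camera to tool coordinates, whose origin is the TCP and whose axes are the tool frame's). Camera axes: x right, y down, z forward; pixel columns grow to the right and rows downward; lengths in mm; the calibration is good to about 2 mm. A picture is of the moment at which its call begins: read the wrist's pose just before it. There is no depth.
- job.close_job(): hands the job in, once; it reports no verdict.
Trained networks look in a picture, given as the dict that the camera call returned (one of the last four; its "shot" number tells which), for a name from the list of things; names that differ only in an ending like _2 or _b are one class to them, and where a whole thing is asked for, a point or a joint stands for the part that bears it (a point fixed in the world has none). Each returns a list of dicts, best first, with "confidence" (0 to 1); they miss things now and then, are a little off and sometimes report something else, mostly with a low value. They report only what shows in the picture. A call takes as long as a camera call. They do not tell look-alikes from the thing itself.
- vision.find_in(picture, name): "xyz" ([x, y, z] in mm, in the coordinates of the camera as it stood for that picture, good to about 4 mm: the middle of the surface that is visible of it).
- vision.regions_of(picture, name): "mask" (400x640 bool, what is visible of it).
The state is a dict: "time": time; "joint_positions": joint angles; "dq": joint speeds; "tau": joint torques, N m; "tool_pos": TCP position; "tcp_rot": TCP orientation; "contact_force": force on the tool from outside, world axes, zero at the start; "moment": the same for the moment, N m; "grip_width": finger opening in mm.
Only numpy, scipy, OpenCV 4.12 (cv2) and the standard library are available. Lean on these libraries where they do the work, as an engineer would, in place of code of your own. Each camera call takes 0.05 s, during which the arm holds its last target. There are 200 camera calls.

### The job

The fan head on the bench is being stripped for packing, so its blade nut has to come off: it has a reverse (left-hand) thread. Unscrew it by feel without forcing the thread, only until it comes free, lift it off the shaft and set it down flat in the shallow cardboard tray, gently, then let go. Do not lean on the fan or its blades, and leave the bowl, the mug and the spare motor alone.

Things in the scene. Friction and masses are not known exactly. Their poses are not given: they have to be found in the camera images.
- nut_center (a point): Blade nut: loose black plastic hexagon, 44 mm across flats, 51 mm across corners, 32 mm high, about 60 g, bored through, screwed on the shaft end that points straight up from the fan. Point: its centre, 16 mm above its underside. z: its axis, up; x: square to one pair of flats, the other pairs at 60 and 120 degrees. Let go half-way, it stays on the thread.
- fan_hub (a point): Centre of the flat top of the grey blade hub (42 mm wide, 132 mm above the table), on the upright shaft axis, where the nut's underside sits at the start; z up. The steel shaft end, 28 mm thick over its thread, stands 36 mm above this point. Four grey blades reach 115 mm from the axis, their upper edges at least 8 mm below this point; a wire guard ring of 128 mm radius lies 44 mm below it.
- fan: Fan head without its front guard, fixed on the bench, its shaft locked, lying on the back of its white motor (116 mm wide); origin on the table under the shaft axis. Do not press on it or its blades with more than 15 N.
- nut: The nut's thread: coarse, worn, LEFT-HAND; seen from above it loosens CLOCKWISE (yaw decreases), climbing 20 to 35 mm per turn with about 3 mm of up-down play. It runs off after 1/8 to 1/2 turn, felt only; till then a light pull is stopped within 4 mm. Then 37 mm of lift clears the shaft. It cracks if pressed on a shaft or the fan with over 30 N. Origin: centre of the underside, axes as the centre point.
- tray: Shallow open brown cardboard tray, fixed, 170 x 170 mm outside and 22 mm high, walls and floor 4 to 5 mm thick, on one side of the fan, left or right; origin at the centre of its underside on the table.
- tray_in (a point): Centre of the tray's inner floor, z up.
- bowl: Blue ceramic bowl, 130 mm wide, 55 mm high, standing on the side of the fan opposite the tray; origin at the centre of its underside. Leave it alone.
- mug: White mug, 80 mm wide, 85 mm high, beyond the fan to the right; origin at the centre of its underside. Leave it alone.
- blades: The fan's four grey blades, fixed to the hub at any angle; origin on the shaft axis, 20 mm below the hub's top. Do not press on them.
- shaft_a: One of two steel shaft ends, fixed; one stands in the fan (under the nut), the other in the spare motor, either way round. Origin: shaft axis at the hub's top. They differ unseen in pitch and in where the thread runs off; on one of them a pin blocks the nut some 35 degrees of turn after it has run off, so do not turn on once it lifts.
- shaft_b: One of two steel shaft ends, fixed; one stands in the fan (under the nut), the other in the spare motor, either way round. Origin: shaft axis at the hub's top. They differ unseen in pitch and in where the thread runs off; on one of them a pin blocks the nut some 35 degrees of turn after it has run off, so do not turn on once it lifts.
- spare: Spare white fan motor standing on its back, 92 mm wide, 168 mm high with its bare shaft end, fixed, beyond the fan to the left; origin at the centre of its underside. Leave it alone.
Mind the look-alikes: they are no part of the job. There is more than one size of the nut; the one meant has the size given above.

How it is judged (in metres and radians):
On the way, in this order (a step that is already met when the one before it is completed fails the run):
1. the nut has climbed 7 mm or more up the shaft, still round it (z of nut in the frame of fan_hub above 0.007 m and horizontal distance between nut and fan_hub below 0.005 m), for 0.1 s.
2. the nut is lifted clear off the shaft (z of nut in the frame of fan_hub above 0.036 m), for 0.1 s.
At the end, for the whole second after the job is handed in: The nut stands flat (within 0.15 rad, right way up as it came off) on the tray's floor, its axis within 90 mm of the tray's centre, at rest and released (z of nut in the frame of tray_in between -0.004 and 0.006 m and horizontal distance between nut and tray_in below 0.09 m and angle between nut's own z axis and vertical below 0.15 rad and linear speed of nut below 0.02 m/s and contact force between nut and the arm below 0.1 N); the robot touches nothing.
It fails at once if the nut presses on the shaft, fan or blades with more than 30 N (contact force between nut and shaft_a above 30 N or contact force between nut and shaft_b above 30 N or contact force between nut and fan above 30 N or contact force between nut and blades above 30 N).
It fails at once if the robot presses on the fan, its blades or a shaft with more than 15 N (contact force between the arm and fan above 15 N or contact force between the arm and blades above 15 N or contact force between the arm and shaft_a above 15 N or contact force between the arm and shaft_b above 15 N).
It fails at once if the nut hits the tray with more than 40 N (dropped or slammed) (contact force between nut and tray above 40 N).
It fails at once if the bowl or the mug is moved more than 20 mm (distance of any of bowl, mug from where it was at the start of the episode above 0.02 m).
It fails at once if the robot or the nut presses on the spare motor with more than 5 N (contact force between any of the arm, nut and spare above 5 N).
It also fails if it takes over 72 s, if anything falls off the work surface, if the arm or the gripper's body presses on something with over 40 N, if the wrist force passes 120 N, or if a joint passes its speed limit or range.

## Working session

There is one attempt and no reset: what is moved stays moved. The work goes in short steps, Python scripts to look and compute and a tool call to move; the robot and the scene stay as the last step left them, time stands still between calls to the robot, and variables do not carry over. Pictures are saved under pics/ and viewed, about 8 in all and at most 12, crops included, and the job is handed in when it is done.

Besides the shell and the picture viewer there is one more tool, called by a JSON object that holds its "name" and its "arguments". arm_command: Moves the arm, as the interface text tells. Its arguments: {"type":"object","properties":{"deltas":{"type":"array","items":{"type":"array","items":{"type":"number"}}},"claw":{"type":"number"}},"required":["deltas"]}

```bash
mkdir -p pics
cat > h.py <<'E'
import numpy as np, cv2
from plant import bot, vision, job
from scipy.spatial.transform import Rotation as R
np.set_printoptions(precision=2,suppress=True)
def T_tool():
    o=bot.get_obs(); T=np.eye(4); T[:3,:3]=R.from_euler('xyz',o['tcp_rot']).as_matrix(); T[:3,3]=o['tool_pos']; return T
def cam(name):
    T=T_tool(); p=vision.capture(name)
    p['c2w']=T@p['mount'] if 'mount' in p else np.linalg.inv(p['world_to_cam'])
    return p
def w(p,xyz): return p['c2w'][:3,:3]@np.array(xyz)+p['c2w'][:3,3]
def ray(p,uv,z):
    d=cv2.undistortPoints(np.array([[uv]],float),p['camera_matrix'],np.array(p['dist_coeffs']))[0,0]
    d=p['c2w'][:3,:3]@np.array([d[0],d[1],1]); o=p['c2w'][:3,3]; return o+d*(z-o[2])/d[2]
def proj(p,X):
    m=np.linalg.inv(p['c2w']); return cv2.projectPoints(np.array(X,float).reshape(-1,3),cv2.Rodrigues(m[:3,:3])[0],m[:3,3],p['camera_matrix'],np.array(p['dist_coeffs']))[0][:,0]
def save(p,n): cv2.imwrite('pics/'+n,p['img'][:,:,::-1])
E
python3 - <<'E'
from h import *
o=bot.get_obs(); print(o)
print(T_tool())
for c in ['top','side']:
    p=cam(c); save(p,c+'0.png'); print(c,p['c2w'][:3,3])
    for n in ['nut','nut_center','fan','fan_hub','tray','tray_in','bowl','mug','spare']:
        try:
            print(n,[(round(d['confidence'],2),w(p,d['xyz']),proj(p,w(p,d['xyz']))[0].astype(int)) for d in vision.find_in(p,n)][:4])
        except Exception as e: print(n,e)
print(bot.get_obs()['time'])
E
```

```text
{'time': 0.0, 'joint_positions': array([ 1.17,  0.34,  1.53, -0.  ,  1.28, -0.15]), 'dq': array([ 0.,  0., -0.,  0., -0., -0.]), 'tau': array([ -0.  , -43.12, -24.42,   0.07,   0.06,  -0.  ]), 'tool_pos': array([130.62, 508.07, 234.04]), 'tcp_rot': array([-1.57,  0.  , -0.25]), 'contact_force': array([0.11, 0.28, 0.1 ]), 'moment': array([ 0.04, -0.03,  0.01]), 'grip_width': 91.79435293171088}
[[  0.97  -0.     0.25 130.62]
 [ -0.25  -0.     0.97 508.07]
 [ -0.    -1.    -0.   234.04]
 [  0.     0.     0.     1.  ]]
top [ 438.17    4.94 1360.45]
nut [(0.68, array([510.02, -12.33, 164.43]), array([315, 224]))]
nut_center [(0.66, array([512.6 , -10.66, 165.31]), array([314, 223])), (0.64, array([427.69, 131.89,  41.62]), array([260, 256]))]
fan [(0.72, array([499.42, -12.62,  88.52]), array([315, 230]))]
fan_hub [(0.77, array([498.11, -11.74,  88.36]), array([314, 230]))]
tray [(0.4, array([506.82, -11.84, 118.56]), array([315, 226]))]
tray_in [(0.9, array([525.59, 340.36,   5.26]), array([188, 219]))]
bowl [(0.83, array([ 444.64, -317.35,   24.07]), array([425, 253])), (0.18, array([52
[... 303 characters left out ...]
32.05]), array([395, 280]))]
nut_center [(0.67, array([426.18, 139.63,  31.84]), array([395, 279])), (0.64, array([504.18,   4.92, 156.32]), array([360, 188]))]
fan [(0.83, array([503.37,  34.56,  85.21]), array([358, 222]))]
fan_hub [(0.62, array([501.89,  27.31,  82.25]), array([359, 220]))]
tray [(0.61, array([518.55, 319.16,   2.81]), array([348, 367]))]
tray_in [(0.55, array([525.31, 322.43,   1.2 ]), array([344, 369])), (0.34, array([ 737.1 , -157.78,   52.24]), array([263, 169]))]
bowl [(0.88, array([ 436.49, -334.76,   34.52]), array([382, 132]))]
mug [(0.79, array([ 739.75, -156.87,   52.53]), array([262, 169]))]
spare [(0.94, array([696.94, 219.03,  82.1 ]), array([255, 294]))]
1.0
```

Run:
```python
import cv2,numpy as np
t=cv2.imread('pics/top0.png');s=cv2.imread('pics/side0.png')
a=cv2.resize(t[100:320,140:470],None,fx=1.7,fy=1.7);b=cv2.resize(s[100:400,180:560],None,fx=1,fy=1)
cv2.imwrite('pics/m1.png',t)
cv2.imwrite('pics/m2.png',cv2.resize(s[130:310,280:480],None,fx=3,fy=3,interpolation=2))
```

```text
(no output)
```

View pics/m1.png

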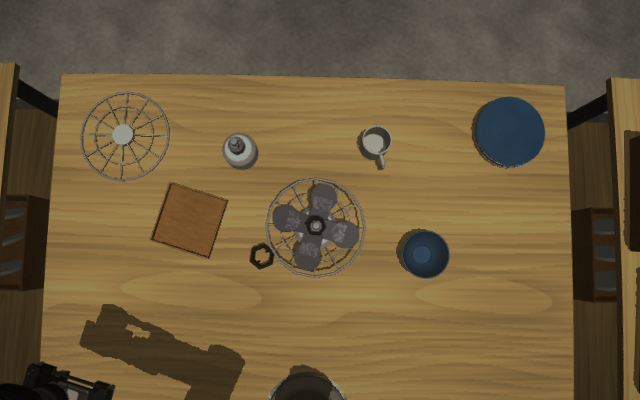

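View pics/m2.png

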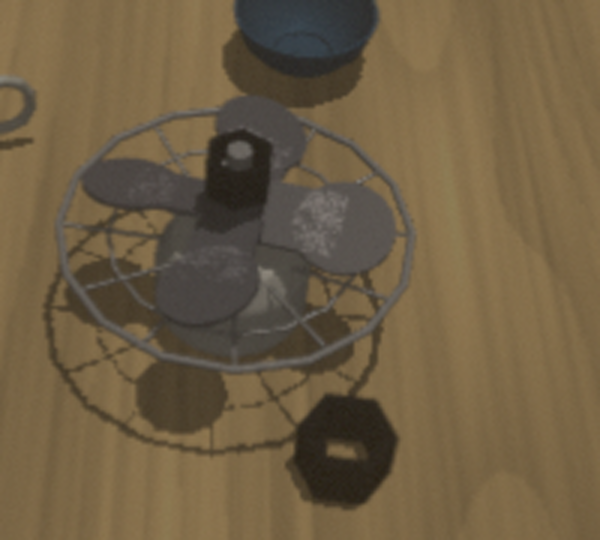

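Candidates: the nut on the fan's shaft at top (316,226) / side (358,188), and the loose larger nut on the table at top (262,256) / side (395,280). I choose the one on the shaft. The tray is on the left at top (190,220), the bowl is at (425,253), and the spare motor is at (240,150). I'll move over the fan for a close wrist view.

{"name": "arm_command", "arguments": {"deltas": [[0.035,-0.008,-0.0288,0],[0.035,-0.008,-0.0288,0],[0.035,-0.008,-0.0288,0],[0.035,-0.008,-0.0288,0],[0.035,-0.008,-0.0288,0]]}}

```text
time: 1.5
tool_pos: [265.0, 323.9, 275.2]
tcp_rot: [-1.57, -0.0, -0.251]
contact_force: [1.6, 0.5, -0.3]
grip_width: 92.2
```

{"name": "arm_command", "arguments": {"deltas": [[0.035,-0.008,-0.0288,0],[0.035,-0.008,-0.0288,0],[0.035,-0.008,-0.0288,0],[0.035,-0.008,-0.0288,0],[0.035,-0.008,-0.0288,0]]}}

```text
time: 2.0
tool_pos: [398.8, 140.6, 315.4]
tcp_rot: [-1.57, -0.001, -0.252]
contact_force: [0.4, 1.6, -0.0]
grip_width: 91.7
```

{"name": "arm_command", "arguments": {"deltas": [[0.035,-0.008,-0.0288,0],[0.035,-0.008,-0.0288,0],[0.035,-0.008,-0.0288,0],[0,0,0,0],[0,0,0,0]]}}

```text
time: 2.5
tool_pos: [478.3, 31.9, 338.3]
tcp_rot: [-1.571, 0.001, -0.254]
contact_force: [0.1, -0.1, -0.6]
grip_width: 91.8
```

Run:
```python
from h import *
o=bot.get_obs(); print(o['time'],o['joint_positions'],o['tool_pos'],o['tcp_rot'],o['contact_force'])
p=cam('wrist'); print(p['mount'],p['camera_matrix']); save(p,'w0.png')
for n in ['nut','fan','tray_in']:
    print(n,[(round(d['confidence'],2),w(p,d['xyz']),proj(p,w(p,d['xyz']))[0].astype(int)) for d in vision.find_in(p,n)][:4])
m=vision.regions_of(p,'nut'); 
for d in m: print(d['confidence'],d['mask'].sum(), np.argwhere(d['mask']).mean(0)[::-1])
```

```text
2.5 [-0.09  0.19  1.44  0.    1.51 -1.41] [478.25  31.91 338.32] [-1.57  0.   -0.25] [ 0.06 -0.08 -0.57]
[[  -0.      0.95    0.3   -82.29]
 [   0.     -0.3     0.95 -149.54]
 [   1.      0.     -0.     -0.29]
 [   0.      0.      0.      1.  ]] [[337.6    0.   317.91]
 [  0.   337.6  199.79]
 [  0.     0.     1.  ]]
nut [(0.93, array([427.47, 139.38,  41.61]), array([390,  98]))]
fan [(0.64, array([471.73,  19.72,  90.54]), array([306, 163]))]
tray_in [(0.9, array([516.85, 342.56,   3.01]), array([539, 124])), (0.26, array([ 716.5 , -162.28,   48.44]), array([235, 336]))]
0.56 1542 [383.72  97.75]
```

View pics/w0.png

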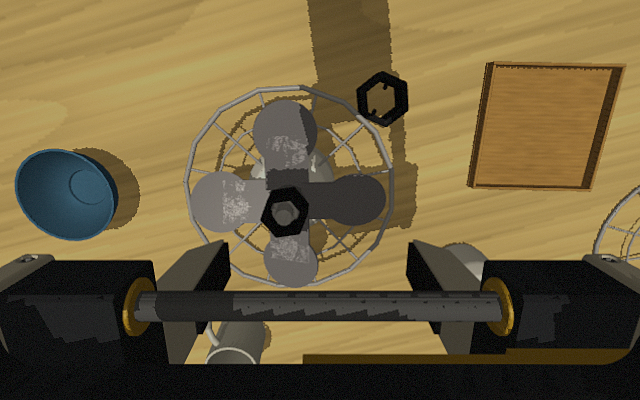

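The wrist view shows the shaft nut at (285,211), clearly smaller than the loose one at (383,98), with the tray at (545,125). Next I fit the hexagon's position and yaw.

```bash
cat > fit.py <<'E'
from h import *
from scipy.optimize import minimize
def hexpts(x,y,yaw,z0,z1):
    a=yaw+np.pi/6+np.arange(6)*np.pi/3; r=25.4
    return np.array([[x+r*np.cos(t),y+r*np.sin(t),z] for z in(z0,z1) for t in a])
def sil(p,q,z0,z1):
    m=np.zeros(p['img'].shape[:2],np.uint8)
    S=16; h=cv2.convexHull(proj(p,hexpts(*q,z0,z1)).astype(np.float32))
    cv2.fillConvexPoly(m,np.round(h*S).astype(np.int32),255,cv2.LINE_AA,4); return m/255.
def fit(p,x,y,thr=45,z0=132,z1=164):
    c=proj(p,[[x,y,(z0+z1)/2]])[0].astype(int)
    g=p['img'].max(2).astype(np.uint8); d=np.zeros_like(g); s=45
    sl=np.s_[c[1]-s:c[1]+s,c[0]-s:c[0]+s]; d[sl]=(g[sl]<thr)
    n,l,st,ce=cv2.connectedComponentsWithStats(d)
    k=1+np.argmin([np.hypot(*(ce[i]-c))+ (1e3 if st[i,4]<80 else 0) for i in range(1,n)])
    b=(l==k).astype(np.uint8); cs=cv2.findContours(b,0,2)[0]; b=cv2.drawContours(b,cs,-1,1,-1).astype(float)
    best=None
    f=lambda q:((sil(p,q,z0,z1)-b)**2).sum()
    for yw in np.radians([0,12,24,36,48]):
        r=minimize(f,[x,y,yw],method='Nelder-Mead',options=dict(initial_simplex=[[x,y,yw],[x+8,y,yw],[x,y+8,yw],[x,y,yw+.2]]))
        if best is None or r.fun<best.fun: best=r
    return best,b,c
E
cat > a.py <<'E'
from fit import *
for n in ['wrist','top','side']:
    p=cam(n)
    for thr in (30,40,50):
        r,b,c=fit(p,507,-4,thr); print(n,thr,r.x[:2],np.degrees(r.x[2])%60,r.fun,b.sum())
    if n=='wrist':
        r,b,c=fit(p,507,-4,40)
        im=cv2.resize(p['img'][c[1]-50:c[1]+50,c[0]-60:c[0]+60,::-1],None,fx=5,fy=5,interpolation=2)
        h=cv2.convexHull(((proj(p,hexpts(*r.x,132,164))-c+[60,50]+.5)*5).astype(np.int32))
        cv2.polylines(im,[h],True,(0,0,255),1); cv2.imwrite('pics/crop1.png',im)
E
python3 a.py
```

```text
wrist 30 [505.   -11.71] 50.317934122162555 176.53793156478275 1754.0
wrist 40 [505.03 -11.36] 50.59002851704943 134.69450211457132 1798.0
wrist 50 [504.19 -10.5 ] 52.057440278986725 101.36326028450596 1876.0
top 30 [464.34  12.74] 24.618373404654132 394.6605305651673 85.0
top 40 [464.34  12.74] 24.618373404654132 584.6605305651673 275.0
top 50 [486.37 -66.38] 50.92921134224434 533.5449750096117 737.0Traceback (most recent call last):
  File "a.py", line 5, in <module>
    r,b,c=fit(p,507,-4,thr); print(n,thr,r.x[:2],np.degrees(r.x[2])%60,r.fun,b.sum())
          ~~~^^^^^^^^^^^^^^
  File "fit.py", line 15, in fit
    k=1+np.argmin([np.hypot(*(ce[i]-c))+ (1e3 if st[i,4]<80 else 0) for i in range(1,n)])
        ~~~~~~~~~^^^^^^^^^^^^^^^^^^^^^^^^^^^^^^^^^^^^^^^^^^^^^^^^^^^^^^^^^^^^^^^^^^^^^^^^
    return _wrapfunc(a, 'argmin', axis=axis, out=out, **kwds)
    return _wrapit(obj, method, *args, **kwds)
    result = getattr(arr, method)(*args, **kwds)
ValueError: attempt to get argmin of an empty sequence
```

View pics/crop1.png

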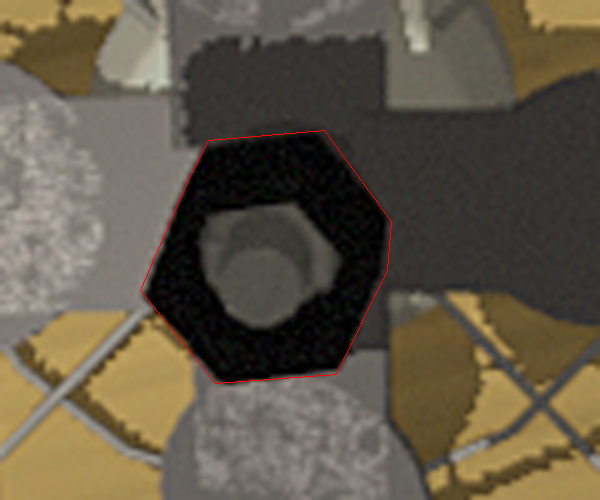

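The red fit sits on the black hexagon: about (505,-11), flats at 51° (mod 60). I'll twist the jaws to the 111° flat pair and come in above for a closer second measurement.

{"name": "arm_command", "arguments": {"deltas": [[0,0,0,-7.2],[0,0,0,-7.2],[0,0,0,-7.2],[0,0,0,-7.2],[0,0,0,-7.2]]}}

```text
time: 3.4
tool_pos: [478.0, 32.9, 338.8]
tcp_rot: [-1.571, -0.0, 0.382]
contact_force: [-0.3, 0.4, -0.3]
grip_width: 91.8
```

{"name": "arm_command", "arguments": {"deltas": [[0.0025,0.022,-0.0125,0],[0.0025,0.022,-0.0125,0],[0.0025,0.022,-0.0125,0],[0.0025,0.022,-0.0125,0],[0,0,0,0]]}}

```text
time: 3.9
tool_pos: [504.8, -10.7, 248.0]
tcp_rot: [-1.568, 0.005, 0.376]
contact_force: [-0.1, 0.5, -0.3]
grip_width: 91.9
```

Run:
```python
from fit import *
o=bot.get_obs(); print(o['time'],o['joint_positions'],o['tool_pos'],o['tcp_rot'],o['contact_force'])
p=cam('wrist'); save(p,'w1.png')
for thr in (25,35,45):
    r,b,c=fit(p,505,-11,thr); print(thr,r.x[:2],np.degrees(r.x[2])%60,r.fun,b.sum())
v=p['img'][:,:,::-1].copy()
cv2.polylines(v,[cv2.convexHull(proj(p,hexpts(*r.x,132,164)).astype(np.int32))],True,(0,0,255),1)
cv2.imwrite('pics/w1.png',v)
```

```text
3.9 [-0.17  0.3   1.55 -0.    1.3  -2.12] [504.8  -10.68 248.  ] [-1.57  0.    0.38] [-0.13  0.49 -0.26]
25 [505.66 -11.64] 57.79268432107784 1575.4386928104577 1998.0
35 [505.21 -11.77] 58.816357634554905 231.15246443675505 3344.0
45 [505.16 -11.83] 54.452278661142586 189.05660899653978 3390.0
```

View pics/w1.png

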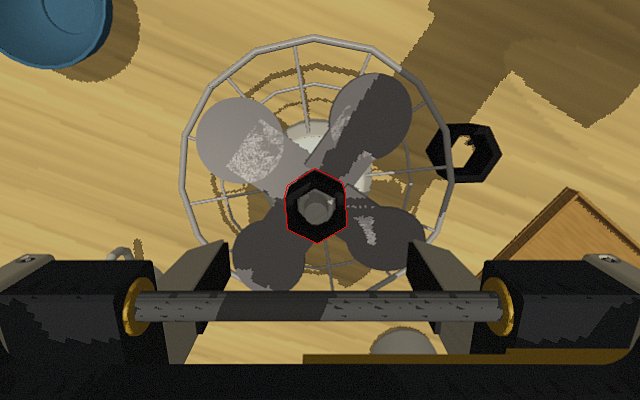

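The picture shows the nut at (315,207), centred between the jaws with its flats parallel to them. Position checks agree within 1 mm. Descending.

{"name": "arm_command", "arguments": {"deltas": [[0,0.024,-0.0012,0],[0,0.024,0,0],[0,0.024,0,0],[0,0.02,0,0],[0,0,0,0]]}}

```text
time: 4.45
tool_pos: [505.2, -10.5, 157.9]
tcp_rot: [-1.569, 0.002, 0.377]
contact_force: [-0.4, -0.0, -0.2]
grip_width: 91.8
```

{"name": "arm_command", "arguments": {"deltas": [[0,0.007,0,0],[0,0.005,0,0],[0,0,0,0]]}}

```text
time: 4.75
tool_pos: [506.5, -11.3, 147.1]
tcp_rot: [-1.571, -0.001, 0.377]
contact_force: [-0.1, 0.2, -0.3]
grip_width: 91.9
```

{"name": "arm_command", "arguments": {"deltas": [[0,0.002,0,0],[0,0,0,0],[0,0,0,0],[0,0,0,0],[0,0,0,0]], "claw": 255}}

```text
time: 5.25
tool_pos: [506.3, -11.5, 144.8]
tcp_rot: [-1.571, -0.0, 0.376]
contact_force: [0.1, -0.8, 0.1]
grip_width: 56.2
```

{"name": "arm_command", "arguments": {"deltas": [[0,0,0,0],[0,0,0,0],[0,0,0,0]]}}

```text
time: 5.55
tool_pos: [506.3, -11.4, 144.7]
tcp_rot: [-1.571, -0.0, 0.376]
contact_force: [0.3, 0.6, 0.9]
grip_width: 44.0
```

{"name": "arm_command", "arguments": {"deltas": [[0,-0.0008,0,0],[0,-0.0007,0,0],[0,0,0,0],[0,0,0,0]]}}

```text
time: 5.95
tool_pos: [506.3, -11.4, 146.2]
tcp_rot: [-1.571, -0.0, 0.377]
contact_force: [0.5, -0.1, -0.8]
grip_width: 44.0
```

{"name": "arm_command", "arguments": {"deltas": [[0,-0.0003,0,4],[0,-0.0003,0,4],[0,-0.0003,0,4],[0,-0.0003,0,4],[0,0,0,0]]}}

```text
time: 6.45
tool_pos: [506.3, -11.4, 147.4]
tcp_rot: [-1.571, -0.0, 0.097]
contact_force: [0.7, -1.3, -1.3]
grip_width: 44.2
```

Run:
```python
from h import *
o=bot.get_obs(); print(o['time'],o['joint_positions'],o['tool_pos'],np.degrees(o['tcp_rot']),o['contact_force'],o['moment'],o['grip_width'])
```

```text
6.45 [-0.17  0.4   1.7   0.    1.04 -1.84] [506.28 -11.42 147.39] [-90.    -0.     5.54] [ 0.66 -1.26 -1.35] [ 0.06  0.02 -0.02] 44.2203596940259
```

{"name": "arm_command", "arguments": {"deltas": [[0,-0.0003,0,4],[0,-0.0003,0,4],[0,-0.0003,0,4],[0,-0.0003,0,4],[0,0,0,0]]}}

```text
time: 6.95
tool_pos: [506.3, -11.4, 148.6]
tcp_rot: [-1.571, -0.0, -0.181]
contact_force: [0.3, -0.1, -0.7]
grip_width: 44.1
```

{"name": "arm_command", "arguments": {"deltas": [[0,-0.0003,0,4],[0,-0.0003,0,4],[0,-0.0003,0,4],[0,0,0,0]]}}

```text
time: 7.35
tool_pos: [506.3, -11.4, 149.5]
tcp_rot: [-1.571, 0.0, -0.389]
contact_force: [-0.8, -0.5, -0.5]
grip_width: 44.0
```

{"name": "arm_command", "arguments": {"deltas": [[0,-0.0006,0,0],[0,-0.0006,0,0],[0,0,0,0]]}}

```text
time: 7.65
tool_pos: [506.1, -11.4, 150.2]
tcp_rot: [-1.571, 0.001, -0.39]
contact_force: [1.3, -0.0, -6.7]
grip_width: 44.3
```

{"name": "arm_command", "arguments": {"deltas": [[0,-0.0006,0,0],[0,-0.0004,0,0],[0,0,0,0]]}}

```text
time: 7.95
tool_pos: [506.0, -11.4, 150.7]
tcp_rot: [-1.571, 0.001, -0.391]
contact_force: [4.4, -0.3, -17.6]
grip_width: 44.4
```

{"name": "arm_command", "arguments": {"deltas": [[0,0.001,0,0],[0,0.001,0,0],[0,0,0,0]]}}

```text
time: 8.25
tool_pos: [506.2, -11.4, 150.2]
tcp_rot: [-1.571, -0.0, -0.391]
contact_force: [-0.6, 0.9, -6.4]
grip_width: 44.1
```

{"name": "arm_command", "arguments": {"deltas": [[0,-0.0002,0,4],[0,-0.0002,0,4],[0,-0.0002,0,4],[0,0,0,0]]}}

```text
time: 8.65
tool_pos: [506.3, -11.4, 151.0]
tcp_rot: [-1.571, -0.0, -0.601]
contact_force: [-0.0, 0.1, -2.7]
grip_width: 44.1
```

{"name": "arm_command", "arguments": {"deltas": [[0,-0.0008,0,0],[0,-0.0008,0,0],[0,0,0,0]]}}

```text
time: 8.95
tool_pos: [506.2, -11.4, 151.4]
tcp_rot: [-1.571, 0.001, -0.6]
contact_force: [2.6, 0.1, -12.0]
grip_width: 44.1
```

{"name": "arm_command", "arguments": {"deltas": [[0,0.001,0,0],[0,0.0008,0,0],[0,0,0,0],[0,0,0,0]]}}

```text
time: 9.35
tool_pos: [506.6, -11.4, 150.7]
tcp_rot: [-1.57, -0.001, -0.601]
contact_force: [-1.7, -0.0, -1.5]
grip_width: 44.3
```

{"name": "arm_command", "arguments": {"deltas": [[0,-0.0003,0,4],[0,-0.0003,0,4],[0,-0.0003,0,4],[0,0,0,0]]}}

```text
time: 9.75
tool_pos: [506.6, -11.5, 151.4]
tcp_rot: [-1.57, -0.001, -0.811]
contact_force: [0.5, -0.8, -1.1]
grip_width: 44.1
```

{"name": "arm_command", "arguments": {"deltas": [[0,-0.0008,0,0],[0,-0.0008,0,0],[0,0,0,0]]}}

```text
time: 10.05
tool_pos: [506.3, -11.5, 152.1]
tcp_rot: [-1.571, 0.0, -0.809]
contact_force: [3.0, -1.1, -10.4]
grip_width: 43.6
```

{"name": "arm_command", "arguments": {"deltas": [[0,0.001,0,0],[0,0.0008,0,0],[0,0,0,0]]}}

```text
time: 10.35
tool_pos: [506.4, -11.3, 151.2]
tcp_rot: [-1.57, -0.0, -0.81]
contact_force: [-1.0, 0.5, -0.7]
grip_width: 44.0
```

{"name": "arm_command", "arguments": {"deltas": [[0,-0.0003,0,4],[0,-0.0003,0,4],[0,-0.0003,0,4],[0,0,0,0]]}}

```text
time: 10.75
tool_pos: [506.4, -11.3, 152.2]
tcp_rot: [-1.57, -0.0, -1.02]
contact_force: [-0.5, -1.3, -0.5]
grip_width: 44.4
```

{"name": "arm_command", "arguments": {"deltas": [[0,-0.0008,0,0],[0,-0.0008,0,0],[0,0,0,0]]}}

```text
time: 11.05
tool_pos: [506.2, -11.4, 152.8]
tcp_rot: [-1.571, 0.001, -1.019]
contact_force: [2.7, -0.1, -7.3]
grip_width: 44.3
```

{"name": "arm_command", "arguments": {"deltas": [[0,0.001,0,0],[0,0.0006,0,0],[0,0,0,0]]}}

```text
time: 11.35
tool_pos: [506.4, -11.5, 152.1]
tcp_rot: [-1.57, -0.0, -1.02]
contact_force: [0.3, -0.4, -0.8]
grip_width: 44.3
```

{"name": "arm_command", "arguments": {"deltas": [[0,-0.0003,0,4],[0,-0.0003,0,4],[0,-0.0003,0,4],[0,0,0,0]]}}

```text
time: 11.75
tool_pos: [506.4, -11.4, 153.0]
tcp_rot: [-1.57, -0.0, -1.23]
contact_force: [0.1, 0.1, 0.1]
grip_width: 44.2
```

{"name": "arm_command", "arguments": {"deltas": [[0,-0.0008,0,0],[0,-0.0008,0,0],[0,0,0,0]]}}

```text
time: 12.05
tool_pos: [506.1, -11.5, 153.6]
tcp_rot: [-1.571, 0.0, -1.228]
contact_force: [1.5, -0.4, -8.2]
grip_width: 44.0
```

{"name": "arm_command", "arguments": {"deltas": [[0,0.001,0,0],[0,0.0006,0,0],[0,0,0,0]]}}

```text
time: 12.35
tool_pos: [506.4, -11.4, 153.0]
tcp_rot: [-1.57, -0.0, -1.229]
contact_force: [0.7, -0.2, -0.4]
grip_width: 44.3
```

{"name": "arm_command", "arguments": {"deltas": [[0,-0.0003,0,4],[0,-0.0003,0,4],[0,-0.0003,0,4],[0,0,0,0]]}}

```text
time: 12.75
tool_pos: [506.4, -11.4, 153.9]
tcp_rot: [-1.57, -0.0, -1.439]
contact_force: [0.7, 0.6, -0.8]
grip_width: 44.4
```

{"name": "arm_command", "arguments": {"deltas": [[0,-0.0008,0,0],[0,-0.0008,0,0],[0,0,0,0]]}}

```text
time: 13.05
tool_pos: [506.1, -11.4, 154.5]
tcp_rot: [-1.572, 0.0, -1.438]
contact_force: [1.9, -0.1, -10.2]
grip_width: 44.1
```

{"name": "arm_command", "arguments": {"deltas": [[0,0.001,0,0],[0,0.0006,0,0],[0,0,0,0]]}}

```text
time: 13.35
tool_pos: [506.4, -11.4, 153.9]
tcp_rot: [-1.57, -0.0, -1.438]
contact_force: [-0.5, 0.4, -1.5]
grip_width: 44.3
```

{"name": "arm_command", "arguments": {"deltas": [[0,-0.0003,0,4],[0,-0.0003,0,4],[0,-0.0003,0,4],[0,0,0,0]]}}

```text
time: 13.75
tool_pos: [506.4, -11.4, 154.7]
tcp_rot: [-1.57, 0.0, -1.649]
contact_force: [0.1, 0.2, -0.5]
grip_width: 44.4
```

{"name": "arm_command", "arguments": {"deltas": [[0,-0.0008,0,0],[0,-0.0008,0,0],[0,0,0,0]]}}

```text
time: 14.05
tool_pos: [506.2, -11.4, 155.4]
tcp_rot: [-1.572, 0.0, -1.647]
contact_force: [3.2, -0.4, -9.9]
grip_width: 43.9
```

{"name": "arm_command", "arguments": {"deltas": [[0,0.001,0,0],[0,0.0006,0,0],[0,0,0,0]]}}

```text
time: 14.35
tool_pos: [506.4, -11.4, 154.8]
tcp_rot: [-1.57, 0.0, -1.648]
contact_force: [0.5, 0.2, -1.3]
grip_width: 44.3
```

{"name": "arm_command", "arguments": {"deltas": [[0,-0.0003,0,4],[0,-0.0003,0,4],[0,-0.0003,0,4],[0,0,0,0]]}}

```text
time: 14.75
tool_pos: [506.5, -11.4, 155.8]
tcp_rot: [-1.57, 0.0, -1.858]
contact_force: [0.0, -0.3, -0.5]
grip_width: 44.0
```

{"name": "arm_command", "arguments": {"deltas": [[0,-0.0008,0,0],[0,-0.0008,0,0],[0,0,0,0]]}}

```text
time: 15.05
tool_pos: [506.1, -11.4, 156.6]
tcp_rot: [-1.571, 0.0, -1.857]
contact_force: [0.9, 0.9, -5.8]
grip_width: 44.5
```

{"name": "arm_command", "arguments": {"deltas": [[0,0.001,0,0],[0,0.0005,0,0],[0,0,0,0]]}}

```text
time: 15.35
tool_pos: [506.4, -11.5, 155.7]
tcp_rot: [-1.57, 0.0, -1.857]
contact_force: [0.2, 1.6, -0.3]
grip_width: 44.2
```

{"name": "arm_command", "arguments": {"deltas": [[0,-0.0003,0,4],[0,-0.0003,0,4],[0,-0.0003,0,4],[0,0,0,0]]}}

```text
time: 15.75
tool_pos: [506.5, -11.4, 156.6]
tcp_rot: [-1.57, 0.0, -2.067]
contact_force: [0.5, -0.4, -0.1]
grip_width: 44.1
```

{"name": "arm_command", "arguments": {"deltas": [[0,-0.0008,0,0],[0,-0.0008,0,0],[0,0,0,0]]}}

```text
time: 16.05
tool_pos: [506.4, -11.4, 158.1]
tcp_rot: [-1.571, 0.0, -2.066]
contact_force: [0.4, 0.4, -0.3]
grip_width: 44.2
```

{"name": "arm_command", "arguments": {"deltas": [[0,-0.0008,0,0],[0,-0.0008,0,0],[0,0,0,0]]}}

```text
time: 16.35
tool_pos: [506.4, -11.4, 159.6]
tcp_rot: [-1.571, 0.0, -2.067]
contact_force: [0.1, 0.4, -1.0]
grip_width: 44.0
```

{"name": "arm_command", "arguments": {"deltas": [[0,-0.0012,0,0],[0,-0.0012,0,0],[0,0,0,0]]}}

```text
time: 16.65
tool_pos: [506.4, -11.4, 162.1]
tcp_rot: [-1.57, 0.0, -2.067]
contact_force: [-0.0, 0.1, 0.1]
grip_width: 44.5
```

It runs free at about 140° of turn. Now a straight lift with force watch.

{"name": "arm_command", "arguments": {"deltas": [[0,-0.002,0,0],[0,-0.003,0,0],[0,-0.003,0,0],[0,-0.003,0,0],[0,-0.003,0,0]]}}

```text
time: 17.15
tool_pos: [506.3, -11.4, 176.3]
tcp_rot: [-1.571, 0.0, -2.067]
contact_force: [0.7, 0.1, -0.5]
grip_width: 43.9
```

{"name": "arm_command", "arguments": {"deltas": [[0,-0.004,0,0],[0,-0.004,0,0],[0,-0.004,0,0],[0,-0.004,0,0],[0,-0.004,0,0]]}}

```text
time: 17.65
tool_pos: [506.3, -11.4, 196.3]
tcp_rot: [-1.571, 0.0, -2.067]
contact_force: [-0.3, -0.5, -0.3]
grip_width: 44.1
```

{"name": "arm_command", "arguments": {"deltas": [[0,-0.006,0,0],[0,-0.008,0,0],[0,-0.01,0,0],[0,-0.008,0,0],[0,0,0,0]]}}

```text
time: 18.15
tool_pos: [507.0, -11.5, 229.5]
tcp_rot: [-1.568, 0.001, -2.067]
contact_force: [0.0, 1.3, -0.3]
grip_width: 44.1
```

Run:
```python
from h import *
o=bot.get_obs(); print(o['time'],o['joint_positions'],o['tool_pos'],o['tcp_rot'],o['contact_force'],o['grip_width'])
p=cam('side'); save(p,'s1.png')
print([(round(d['confidence'],2),w(p,d['xyz'])) for d in vision.find_in(p,'nut')])
t=cam('top')
for q in (p,t):
  for d in vision.regions_of(q,'tray_in')[:1]:
    h=cv2.minAreaRect(np.argwhere(d['mask'])[:,::-1].astype(np.float32)); M=d['mask'].astype(np.uint8)
    k=cv2.approxPolyDP(cv2.convexHull(np.argwhere(M)[:,::-1].astype(np.float32)),8,True)[:,0]
    print(d['confidence'],M.sum(),ray(q,np.argwhere(M).mean(0)[::-1],5),[ray(q,c,22)[:2] for c in k])
cv2.imwrite('pics/s1c.png',cv2.resize(p['img'][60:330,180:560,::-1],None,fx=2,fy=2))
```

```text
18.15 [-0.17  0.31  1.58  0.    1.24  0.32] [507.   -11.52 229.48] [-1.57  0.   -2.07] [ 0.03  1.33 -0.31] 44.110881021628785
[(0.89, array([510.13,   2.4 , 236.06])), (0.69, array([425.7 , 139.99,  29.44]))]
0.81 6552 [523.33 318.54   5.  ] [array([419.8 , 283.62]), array([445.81, 383.19]), array([624.91, 391.03]), array([581.45, 237.52])]
0.65 3871 [524.08 339.87   5.  ] [array([575.1 , 231.34]), array([423.05, 280.2 ]), array([470.81, 440.31]), array([627.39, 392.91])]
```

View pics/s1c.png

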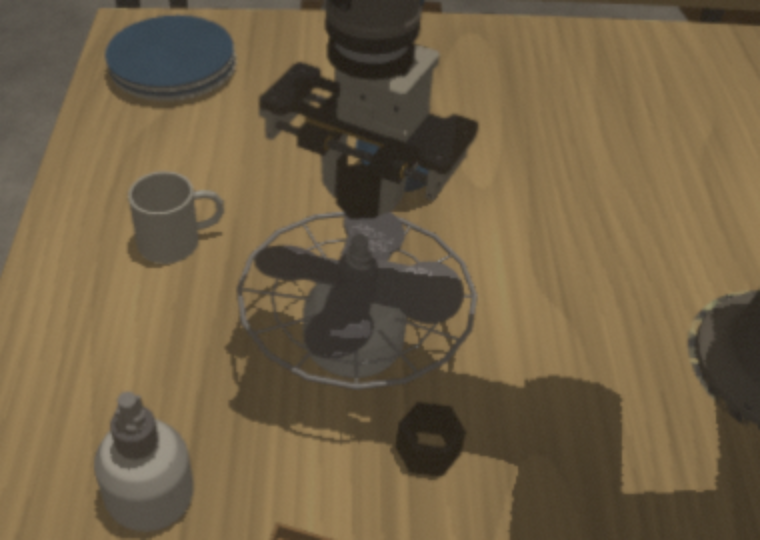

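The nut is off the shaft and held; the bare shaft end shows at (360,245) in the crop. The tray centre is about (524,338). Moving over it.

{"name": "arm_command", "arguments": {"deltas": [[-0.02,0,-0.01,0],[-0.032,0,-0.0152,0],[-0.032,0,-0.0152,0],[-0.032,0,-0.0152,0],[-0.032,0,-0.0152,0]]}}

```text
time: 18.9
tool_pos: [514.3, 153.8, 227.5]
tcp_rot: [-1.571, -0.0, -2.067]
contact_force: [-0.0, 0.0, -0.9]
grip_width: 44.5
```

{"name": "arm_command", "arguments": {"deltas": [[-0.032,0,-0.0152,0],[-0.032,0,-0.0152,0],[-0.032,0,-0.0152,0],[-0.032,0,-0.0152,0],[-0.032,0,-0.0152,0]]}}

```text
time: 19.4
tool_pos: [523.5, 330.7, 227.4]
tcp_rot: [-1.571, -0.001, -2.067]
contact_force: [1.1, 0.9, 0.0]
grip_width: 44.1
```

{"name": "arm_command", "arguments": {"deltas": [[-0.008,0,-0.005,0],[0,0.03,0,0],[0,0.04,0,0],[0,0.04,0,0],[0,0,0,0]]}}

```text
time: 19.9
tool_pos: [519.8, 336.4, 112.0]
tcp_rot: [-1.578, -0.01, -2.067]
contact_force: [-0.2, 0.2, -0.7]
grip_width: 44.1
```

Run:
```python
from h import *
o=bot.get_obs(); print(o['time'],o['joint_positions'],o['tool_pos'],o['tcp_rot'],o['contact_force'],o['grip_width'])
p=cam('wrist'); save(p,'w2.png')
for n in ['tray_in','nut']: print(n,[(round(d['confidence'],2),w(p,d['xyz']),proj(p,w(p,d['xyz']))[0]) for d in vision.find_in(p,n)])
```

```text
19.9 [ 0.45  0.63  1.4  -0.    1.12  0.95] [519.78 336.35 112.02] [-1.58 -0.01 -2.07] [-0.22  0.18 -0.69] 44.14194392101394
tray_in [(0.73, array([536.9 , 364.43,   3.16]), array([321.93, 157.63]))]
nut [(0.56, array([527.86, 345.59, 129.36]), array([325.27, 260.75]))]
```

View pics/w2.png

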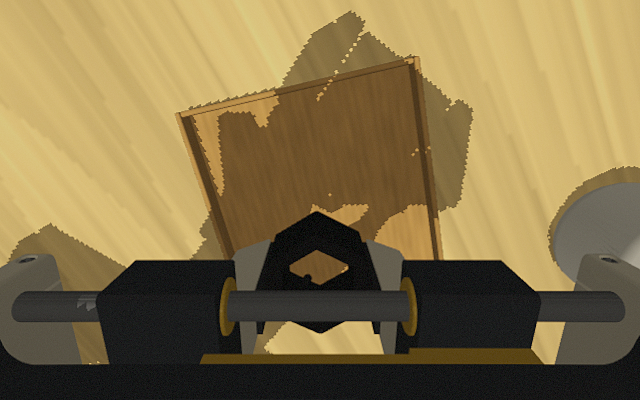

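The wrist view shows the nut held at (318,260) with the tray below it. Descending, then by feel.

{"name": "arm_command", "arguments": {"deltas": [[0,0.02,0,0],[0,0.025,0,0],[0,0.02,0,0],[0,0.008,0,0],[0,0,0,0]]}}

```text
time: 20.55
tool_pos: [523.8, 338.9, 45.9]
tcp_rot: [-1.57, 0.001, -2.067]
contact_force: [1.3, -0.2, -1.1]
grip_width: 43.9
```

{"name": "arm_command", "arguments": {"deltas": [[0,0.004,0,0],[0,0.003,0,0],[0,0.002,0,0],[0,0.001,0,0],[0,0,0,0]]}}

```text
time: 21.05
tool_pos: [523.2, 338.8, 35.0]
tcp_rot: [-1.571, 0.0, -2.067]
contact_force: [0.5, 0.1, -0.2]
grip_width: 44.6
```

{"name": "arm_command", "arguments": {"deltas": [[0,0.003,0,0],[0,0.003,0,0],[0,0.003,0,0],[0,0.001,0,0],[0,0,0,0]]}}

```text
time: 21.55
tool_pos: [523.1, 338.7, 24.6]
tcp_rot: [-1.571, -0.0, -2.067]
contact_force: [-1.3, 0.3, -0.7]
grip_width: 44.3
```

{"name": "arm_command", "arguments": {"deltas": [[0,0.0008,0,0],[0,0.0008,0,0],[0,0.0008,0,0],[0,0,0,0]]}}

```text
time: 21.95
tool_pos: [523.2, 338.7, 22.4]
tcp_rot: [-1.571, -0.0, -2.067]
contact_force: [-1.1, 0.7, -0.4]
grip_width: 44.3
```

{"name": "arm_command", "arguments": {"deltas": [[0,0.0008,0,0],[0,0.0008,0,0],[0,0,0,0]]}}

```text
time: 22.25
tool_pos: [523.2, 338.7, 20.8]
tcp_rot: [-1.571, -0.0, -2.067]
contact_force: [0.2, -0.0, -0.5]
grip_width: 44.0
```

{"name": "arm_command", "arguments": {"deltas": [[0,0.0008,0,0],[0,0.0006,0,0],[0,0,0,0]]}}

```text
time: 22.55
tool_pos: [523.2, 338.7, 19.4]
tcp_rot: [-1.571, -0.0, -2.067]
contact_force: [0.8, -0.3, -0.2]
grip_width: 44.3
```

{"name": "arm_command", "arguments": {"deltas": [[0,0.0006,0,0],[0,0.0006,0,0],[0,0,0,0]]}}

```text
time: 22.85
tool_pos: [523.2, 338.7, 18.3]
tcp_rot: [-1.571, -0.0, -2.067]
contact_force: [-0.5, 0.3, -0.9]
grip_width: 44.0
```

{"name": "arm_command", "arguments": {"deltas": [[0,0.0006,0,0],[0,0.0005,0,0],[0,0,0,0]]}}

```text
time: 23.15
tool_pos: [523.2, 338.7, 17.2]
tcp_rot: [-1.571, -0.0, -2.067]
contact_force: [0.2, -0.8, 0.3]
grip_width: 44.1
```

{"name": "arm_command", "arguments": {"deltas": [[0,0.0006,0,0],[0,0.0004,0,0],[0,0,0,0]]}}

```text
time: 23.45
tool_pos: [523.3, 338.8, 16.8]
tcp_rot: [-1.571, 0.0, -2.067]
contact_force: [-1.7, -1.3, 4.3]
grip_width: 44.2
```

Contact of 4 N at TCP z = 16.9, matching the expected nut underside on a 4.5 mm floor. Releasing.

{"name": "arm_command", "arguments": {"deltas": [[0,0,0,0],[0,0,0,0],[0,0,0,0],[0,0,0,0],[0,0,0,0]], "claw": 50}}

```text
time: 23.95
tool_pos: [523.2, 338.8, 16.1]
tcp_rot: [-1.571, -0.0, -2.067]
contact_force: [-1.1, -0.1, -0.3]
grip_width: 73.4
```

{"name": "arm_command", "arguments": {"deltas": [[0,0,0,0],[0,0,0,0],[0,0,0,0]]}}

```text
time: 24.25
tool_pos: [523.2, 338.7, 16.2]
tcp_rot: [-1.571, 0.0, -2.067]
contact_force: [-0.2, -0.5, -0.2]
grip_width: 73.4
```

{"name": "arm_command", "arguments": {"deltas": [[0,-0.005,0,0],[0,-0.01,0,0],[0,-0.02,0,0],[0,-0.03,0,0],[0,-0.03,0,0]]}}

```text
time: 24.75
tool_pos: [523.1, 338.7, 112.9]
tcp_rot: [-1.571, 0.0, -2.067]
contact_force: [0.7, 0.8, 1.6]
grip_width: 73.5
```

{"name": "arm_command", "arguments": {"deltas": [[0,-0.04,0,0],[0,-0.04,0,0],[0,-0.02,0,0],[0,0,0,0],[0,0,0,0]]}}

```text
time: 25.25
tool_pos: [523.0, 338.7, 211.5]
tcp_rot: [-1.57, 0.001, -2.067]
contact_force: [0.4, -0.4, -0.2]
grip_width: 74.2
```

Run:
```python
from fit import *
o=bot.get_obs(); print(o['time'],o['tool_pos'],o['contact_force'],o['grip_width'],o['dq'])
p=cam('wrist'); save(p,'w3.png')
for n in ['nut','tray_in']: print(n,[(round(d['confidence'],2),w(p,d['xyz']),proj(p,w(p,d['xyz']))[0]) for d in vision.find_in(p,n)])
r,b,c=fit(p,523,339,40,4.5,36.5); print(r.x,r.fun,b.sum())
for n in ['side','top']:
    q=cam(n); print(n,[(m,[(round(d['confidence'],2),w(q,d['xyz'])) for d in vision.find_in(q,m)]) for m in('nut','mug','bowl')])
```

```text
25.25 [522.99 338.67 211.54] [ 0.43 -0.44 -0.25] 74.19636436871073 [-0.    0.03  0.03  0.   -0.01  0.  ]
nut [(0.83, array([443.63, 160.34,  26.1 ]), array([331.1 , 336.32])), (0.6, array([524.83, 338.32,  39.36]), array([320.35, 179.7 ]))]
tray_in [(0.76, array([524.92, 346.04,   7.44]), array([316.78, 166.17]))]
[522.53 338.88   0.67] 222.9120030757401 1735.0
side [('nut', [(0.65, array([525.49, 342.6 ,  31.19])), (0.65, array([406.58, 140.72,  39.5 ]))]), ('mug', [(0.64, array([ 738.48, -157.53,   52.91]))]), ('bowl', [(0.87, array([ 395.63, -337.31,   36.3 ])), (0.34, array([707.17, 205.76, 154.97]))])]
top [('nut', [(0.63, array([430.66, 134.12,  46.87])), (0.6, array([522.62, 338.16,  37.66]))]), ('mug', [(0.67, array([ 744.86, -175.46,   34.43]))]), ('bowl', [(0.7, array([ 443.08, -320.01,   22.41])), (0.52, array([701.16, 181.86,  92.26]))])]
```

View pics/w3.png

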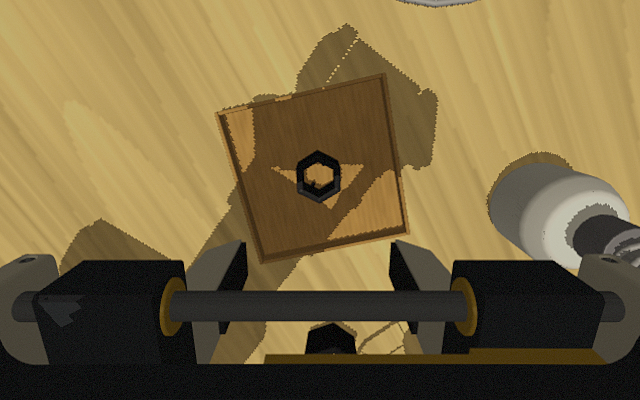

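The nut lies flat in the middle of the tray at (318,178), and the arm is clear. The side view's bowl reading (x 396, was 436) disagrees with the top view's (443, was 445). The arm may be hiding part of the bowl from the side camera, and it never went near the bowl. Handing in.

```bash
python3 -c "
from plant import job
print(job.close_job())"
```

```text
the job is handed in; nothing more can be done
None
```

The nut is off the fan and lying flat in the cardboard tray, released. I handed the job in at about 26 s of the 72 s allowed; no verdict was reported.

**Unscrewing:** I gripped the shaft nut on its flats (44.0 mm opening) and turned it clockwise, testing with light pulls every 12° from 44° on. Each pull was stopped, mostly at 6–12 N with a highest reading of 17.6 N, until about 140° of turn. It then lifted with no force, so I stopped turning and raised it straight up.

**Setting down:** I lowered it into the tray until I felt about 4 N of contact, opened the gripper and backed off upward.

**Last checks:**
- **Nut position:** the wrist, top and side views all put the nut within about 5 mm of (523, 339). The tray centre came out between (524, 338) and (525, 346) mm, well inside the 90 mm limit.
- **Nut lying flat:** the last wrist picture shows it flat in the tray. The visible surface was found at 31–39 mm, against about 36 mm expected for the nut's top.
- **Arm:** it was about 210 mm up, with no contact force beyond noise.
- **Mug:** it read unchanged in both the top and side views.

**One disagreement:** the side camera showed the bowl about 40 mm from its first reading, while the top camera showed it within 3 mm. I put that down to the arm partly hiding it, since the arm never went near the bowl, but I did not check further.

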